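Wedge a sandal sole blank tight in the batten jig and keep the wedge pressed home

ROBOT

A 6-joint arm with a two-finger parallel gripper is mounted at the origin on the work surface. World frame = base frame: x ahead of the robot, y to its left, z up, the work surface at z = 0. Lengths are in m, angles in rad, forces in N, time in s.
With the tool pointing down it reaches from about 0.35 to 0.975 m from the base axis. Payload 4.9 kg.
Tool frame: the origin (TCP) lies on the centre line of the jaws, within the pads' length; the fingertips stand 17 mm ahead of it and the grasp point (between the pads) lies 2 mm behind it (ctrl.tcp_to_tips is the x of the fingertips in the tool frame, in m); x points along the fingers, z is the direction in which the jaws open and shut, and the axes are right-handed (so a half turn about x gives the same grasp; the last joint's range is limited). The gripper opens to 85 mm and grips with 20 to 120 N. Pads are 22 mm wide; open, the fingers measure 114 mm over their backs; the gripper's body (76 mm by 85 mm) begins 54 mm behind the grasp point. The pads swing forward as they close: fully open they stand 13 mm farther back than shut.
Start: joints at [1.002, 0.053, 1.613, -0, 1.476, -0.119], TCP at [0.272, 0.563, 0.248] pointing down, gripper open.
Joint ranges: [-3.01, 3.01], [-1.01, 2.22], [0.06, 2.58], [-1.02, 4.17], [0.09, 2.62], [-3.14, 3.14]. Speed limits (rad/s): [2.57, 2.57, 3.14, 3.14, 3.14, 3.14].

INTERFACE

Orientations are given as a rotation vector (axis times angle).
In Python, from station import ctrl, cams, finder gives the robot as it stands.
- The arm moves only by the tool step_arm, never from a script. Its argument "moves" is a list of rows, each a list of 3 entries, a list of its own where there are three numbers: the shift along the tool's x, y, z in cm, then the turn, a rotation vector about the tool's x, y, z in degrees, then the opening, from 0 (shut) to 1 (fully open). A call has exactly 10 rows; each row is the pose to reach, as a shift and turn from the pose measured when the call began, along the tool's axes at that moment; what a row does not reach only later rows make up. A row lasts 1/12 s, in which the tool goes at most 41.7 mm and 7.16 degrees, less where a joint would pass 70% of its speed; a pose out of reach is approached as far as the arm can. A call with a gripper value outside its range is refused whole. The fingers move at their own pace and stop on an object; "grip_force" is the grip in N (left out, the last holds). Time passes only in rows, so rows that repeat a pose let the fingers close, or fill a call up. It gives the time, the measured TCP pose, the force and the opening at its end, in the units of the state.
- ctrl.get_obs(): the state, without advancing time (a new reading comes with each control period).
- cams.get_image(name): name is "side" or "top"; returns a dict with "pixels" (400x640x3 uint8, blue, green, red), "fx", "fy", "cx", "cy" (pixels), "dist_coeffs" ([k1, k2, p1, p2, k3] as OpenCV has them; the pictures are not rectified), "position" and "attitude" of the camera in the world. Camera axes: x right, y up, looking along -z (the intrinsics and any distortion apply to the point x, -y, -z); pixel columns grow to the right and rows downward; lengths in m; the calibration is good to about 2 mm. A picture is of the moment at which its call begins. There is no depth.
- ctrl.finish_job(): hands the job in, once; it reports no verdict.
Trained networks look in the newest picture that a camera, given by its name, has taken for a name from the list of things; names that differ only in an ending like _2 or _b are one class to them, and where a whole thing is asked for, a point or a joint stands for the part that bears it (a point fixed in the world has none). Each returns a list of dicts, best first, with "conf" (0 to 1); they miss things now and then, are a little off and sometimes report something else, mostly with a low value. They report only what shows in the picture. A call takes as long as a camera call. They do not tell look-alikes from the thing itself.
- finder.find_in(camera, name): "at" ([column, row] in pixels, amid what is visible of it).
- finder.regions_of(camera, name): "region" (400x640 bool, what is visible of it) and "at" ([column, row] in pixels, amid what is visible of it).
- finder.tip_of(camera, name): "at" ([column, row] in pixels: a listed point, or the origin of a listed thing).
The state is a dict: "t": time; "q": joint angles; "dq": joint speeds; "effort": joint torques, N m; "tool_pos": TCP position; "tool_rot": TCP orientation; "contact_force": force on the tool from outside, world axes, zero at the start; "wrist_torque": the same for the moment, N m; "opening": finger opening in m.
Only numpy, scipy, OpenCV 4.12 (cv2) and the standard library are available. Lean on these libraries where they do the work, as an engineer would, in place of code of your own. Each camera call takes 0.05 s, during which the arm holds its last target. There are 200 camera calls.

TASK

One of the two wooden sole blanks lies loose in the batten jig on the bench, waiting to have its strap holes drilled. Slide the loose wooden wedge, thin end first and flat on the bench, into the gap between that blank and the near rail, from the end where the gap is wide enough to take it, and push it firmly home, as far as it will go, so that the blank's straight edge is pressed flush along the whole fence. Finish while still holding the wedge home with a steady forward push - do not let go or ease off - and leave the other blank, the tin, the sandpaper roll and the hammer where they are.

Things in the scene. Friction and masses are not known exactly. Their poses are not given: they have to be found in the camera images.
- jig: Batten jig fixed to the bench. Origin on the bench in mid-bay; z up, x from the near rail to the far fence, y along both. Against the fence at the bay's ends stand two end stops, 25 mm high, filling x = 23 to 53 mm and y = 128 to 148 (and -148 to -128) mm: a 240 mm blank has 8 mm of play each way, and the mouths of the gap beside the rail are open.
- fence: The far batten of the jig, same origin and axes as the jig: 300 mm long, 30 mm high, its straight face towards the bay at jig x = +53 mm (the batten fills x = 53 to 83 mm).
- rail: The near batten of the jig, same origin and axes as the jig: 216 mm long (jig y = -108 to +108 mm), 25 mm high, its straight face towards the bay at jig x = -53 mm (the batten fills x = -78 to -53 mm).
- sole_l: Wooden sole blank, 28 mm thick, 0.3 kg, flat. It or sole_r lies loose in the bay, some mm off the fence, slightly askew; the other waits beyond the fence. Origin under the centre of its 90 x 240 mm outline. Straight edge at x = 45 mm, by the fence. Toe end y = 120 mm: 90 wide (x = -45 to 45). Heel end y = -120 mm: 62 wide (x = -17 to 45). The edge facing the rail is straight between.
- sole_r: The other blank of the pair, a mirror image: straight edge also at x = 45 mm, but toe end (90 mm wide) at y = -120 mm and heel end (62 mm wide, x = -17 to 45 mm) at y = 120 mm. With either blank flush on the fence, the gap to the rail is 42 mm at its heel end and 14 mm at its toe end.
- wedge_mid (a point): Centre of the loose wooden wedge, half-way along and up (20 mm above its underside). 210 mm long, 40 mm high, 0.2 kg, lying flat; its x points to the thin end, z up. Thickness (along its y) 49.5 mm at the butt (x = -105 mm), tapering evenly on both faces to 25 mm at the thin end (x = 105 mm), whose last 6 mm are eased to 17 mm. If the push on it eases, it may slacken.
- wedge_nose (a point): Middle of the wedge's thin end face, 105 mm ahead of wedge_mid along its x, 20 mm above its underside. The wedge's taper (6.7 degrees between its faces) is that of the gap; home, this point is 146 to 165 mm past the blank's heel end and the butt stands 45 to 64 mm out of the gap.
- tin: Upright tin of cement, 80 mm across, 110 mm high; origin at the centre of its underside. Bystander.
- roll: Upright roll of brown sandpaper, 64 mm across, 115 mm high; origin at the centre of its underside. Bystander.
- hammer: Hammer lying on the bench. Bystander.
Things that resemble listed ones, but are neither listed nor needed, are in the scene too. Of the things shaped like the part that bears wedge_mid, the wooden one is meant.

How it is judged:
On the way:
1. the wedge's thin end is in the gap between rail and blank, the wedge flat and low on the bench (x of wedge_nose in the frame of jig between -0.053 and 0 m and y of wedge_nose in the frame of jig between -0.11 and 0.11 m and height (world z) of wedge_nose below 0.03 m and angle between wedge_mid's own z axis and vertical below 0.15 rad), for 0.1 s.
At the end, for the whole second after the job is handed in: Blank in the bay flat, straight edge within 2 mm and 0.012 rad of the fence, pressed on it over 2 N; wedge flat along the gap (0.12 rad, 5 mm), thin end past mid-length of the blank, pressing on the blank over 2 N; fingers still bearing on the wedge over 2 N (((x of sole_l in the frame of jig between 0.006 and 0.02 m and y of sole_l in the frame of jig between -0.02 and 0.02 m and angle between the y axis of sole_l and the y axis of jig, either way round below 0.012 rad and angle between sole_l's own z axis and vertical below 0.03 rad and contact force between sole_l and fence above 2 N and contact force between wedge and sole_l above 2 N and y of wedge_nose in the frame of sole_l above 0 m) or (x of sole_r in the frame of jig between 0.006 and 0.02 m and y of sole_r in the frame of jig between -0.02 and 0.02 m and angle between the y axis of sole_r and the y axis of jig, either way round below 0.012 rad and angle between sole_r's own z axis and vertical below 0.03 rad and contact force between sole_r and fence above 2 N and contact force between wedge and sole_r above 2 N and y of wedge_nose in the frame of sole_r below 0 m)) and x of wedge_mid in the frame of rail between -0.053 and 0 m and angle between the x axis of wedge_mid and the y axis of jig, either way round below 0.12 rad and angle between wedge_mid's own z axis and vertical below 0.06 rad and height (world z) of wedge_mid below 0.025 m and contact force between the fingers and wedge above 2 N); the arm keeps its last pose, push and grip.
It fails at once if the waiting blank is disturbed (moved more than 15 mm) (x of sole_l in the frame of jig above 0.1 m and distance of sole_l from where it was at the start of the episode above 0.015 m).
It fails at once if the waiting blank is disturbed (moved more than 15 mm) (x of sole_r in the frame of jig above 0.1 m and distance of sole_r from where it was at the start of the episode above 0.015 m).
It fails at once if the tin is disturbed (moved more than 20 mm) (distance of tin from where it was at the start of the episode above 0.02 m).
It fails at once if the roll is disturbed (moved more than 20 mm) (distance of roll from where it was at the start of the episode above 0.02 m).
It fails at once if the hammer is disturbed (moved more than 20 mm) (distance of hammer from where it was at the start of the episode above 0.02 m).
It also fails if it takes over 48 s, if anything falls off the work surface, if the arm or the gripper's body presses on something with over 40 N, if the wrist force passes 120 N, or if a joint passes its speed limit or range.

## Working session

There is one attempt and no reset: what is moved stays moved. The work goes in short steps, Python scripts to look and compute and a tool call to move; the robot and the scene stay as the last step left them, time stands still between calls to the robot, and variables do not carry over. Pictures are saved under pics/ and viewed, on a budget of 10 in all, crops included, one or two more only if the job needs it, and the job is handed in when it is done.

Besides the shell and the picture viewer there is one more tool, called as a command line: name --argument value ..., lists and objects as JSON in quotes. step_arm: Moves the arm, as the interface text tells. Its arguments: {"type":"object","properties":{"moves":{"type":"array"},"grip_force":{"type":"number"}},"required":["moves"]}

```bash
ls; mkdir -p pics; cat > h.py <<'E'
import numpy as np, cv2
from scipy.spatial.transform import Rotation as R
from station import ctrl, cams, finder
def att(a):
    a=np.array(a,float)
    return a if a.shape==(3,3) else (R.from_rotvec(a).as_matrix() if a.size==3 else R.from_quat(a).as_matrix())
def K(c): return np.array([[c['fx'],0,c['cx']],[0,c['fy'],c['cy']],[0,0,1.]])
def ray(c,px,z):
    u=cv2.undistortPoints(np.array(px,float).reshape(-1,1,2),K(c),np.array(c['dist_coeffs'])).reshape(-1,2)
    d=np.c_[u[:,0],-u[:,1],-np.ones(len(u))]@att(c['attitude']).T
    p=np.array(c['position']); return p+d*((z-p[2])/d[:,2])[:,None]
def proj(c,P):
    q=(np.atleast_2d(P)-np.array(c['position']))@att(c['attitude']); q=q*[1,-1,-1]
    return cv2.projectPoints(q,np.zeros(3),np.zeros(3),K(c),np.array(c['dist_coeffs']))[0].reshape(-1,2)
E
python3 - <<'E'
from h import *
for n in ['side','top']:
    c=cams.get_image(n); cv2.imwrite(f'pics/{n}0.png',c['pixels'])
    print(n,c['position'],c['attitude'],c['fx'],c['dist_coeffs'])
    for t in ['jig','fence','rail','sole_l','sole_r','wedge_mid','wedge_nose','tin','roll','hammer']:
        print(t,[(np.round(d['at']).tolist(),round(d['conf'],2)) for d in finder.tip_of(n,t)][:4])
print(ctrl.get_obs())
E
```

```text
pics
side [ 0.02103069 -0.69625125  0.93960948] [ 0.74724234 -0.24467333 -0.56402627] 458.35600832636953 [-0.04093248  0.          0.          0.          0.        ]
jig [([288.0, 217.0], 0.6), ([333.0, 199.0], 0.56)]
fence []
rail [([330.0, 193.0], 0.75)]
sole_l [([334.0, 194.0], 0.92), ([371.0, 172.0], 0.6)]
sole_r [([334.0, 194.0], 0.92), ([371.0, 172.0], 0.6)]
wedge_mid [([293.0, 298.0], 0.87), ([287.0, 216.0], 0.83), ([445.0, 231.0], 0.7)]
wedge_nose [([486.0, 234.0], 0.91), ([279.0, 193.0], 0.86), ([338.0, 291.0], 0.69)]
tin [([251.0, 129.0], 0.83), ([330.0, 199.0], 0.4)]
roll [([440.0, 333.0], 0.57)]
hammer [([205.0, 161.0], 0.71), ([441.0, 332.0], 0.54)]
top [0.43127032 0.01646428 1.07678572] [ 0.08236273 -0.08064043 -1.54969582] 402.86818772005637 [-0.04702697  0.          0.          0.          0.        ]
jig []
fence []
rail []
sole_l [([311.0, 125.0], 0.8), ([316.0, 184.0], 0.73)]
sole_r [([311.0, 125.0], 0.8), ([316.0, 184.0], 0.73)]
wedge_mid [([320.0, 238.0], 0.88), ([422.0, 124.0], 0.79), ([406.0, 294.0], 0.78)]
wedge_nose [([278.0, 232.0], 0.82), ([319.0, 182.0], 0.68), ([418.0, 253.0], 0.65)]
tin [([156.0, 192.0], 0.96)]
roll [([497.0, 203.0], 0.59), ([311.0, 123.0], 0.37)]
hammer [([184.0, 267.0], 0.59)]
{'t': 1.1, 'q': array([ 1.00198446e+00,  5.26551858e-02,  1.61288540e+00,  9.38163906e-06,
        1.47601369e+00, -1.18994032e-01]), 'dq': array([-0.00107002, -0.0006768 ,  0.00114712, -0.000909  , -0.00049713,
       -0.00046488]), 'effort': array([ 8.96200945e-04, -3.93677008e+01, -3.70474327e+01,  6.09725953e-05,
        3.43409192e-04, -2.02865266e-05]), 'tool_pos': array([0.2717361 , 0.56281794, 0.24834012]), 'tool_rot': array([-0.87178508,  1.38901694,  0.87182582]), 'contact_force': array([-0.33604403, -0.1167634 ,  0.20619752]), 'wrist_torque': array([-0.00114752,  0.02545998,  0.01243865]), 'opening': 0.0855532995837872}
```

View pics/top0.png

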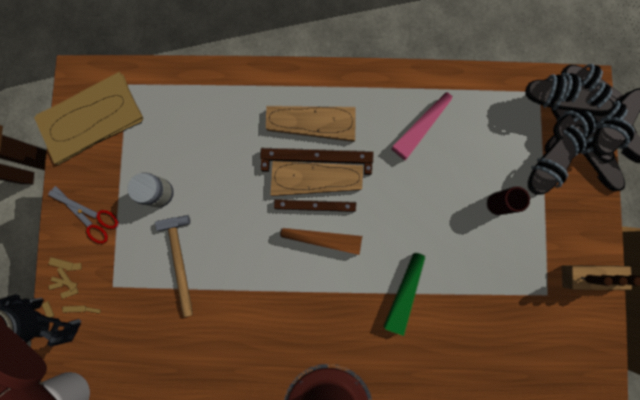

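View pics/side0.png

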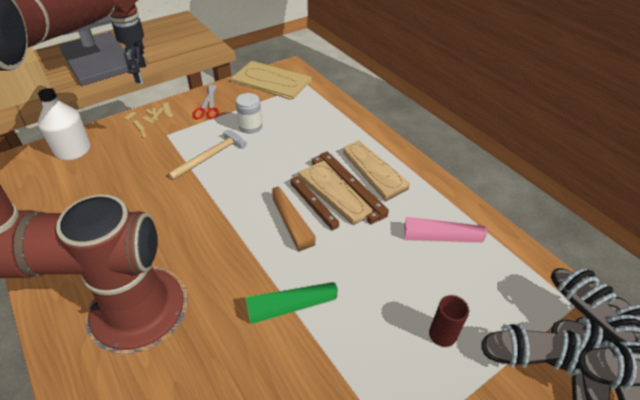

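```bash
python3 - <<'E'
import cv2
a=cv2.imread('pics/top0.png')[95:265,240:400]
cv2.imwrite('pics/crop.png',cv2.resize(a,None,fx=3.5,fy=3.5,interpolation=cv2.INTER_CUBIC))
E
```

```text
(no output)
```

View pics/crop.png

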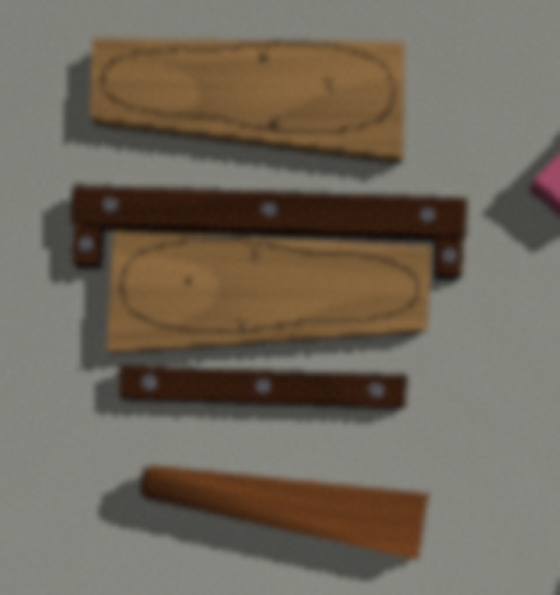

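```bash
python3 - <<'E'
from h import *
c=cams.get_image('top')
f=lambda p,z: np.round(ray(c,np.array(p)/3.5+[240,95]-0.36,z)*1000)[:,:2]
F=f([(73,185),(466,198)],.03);Ra=f([(121,367),(407,374)],.025);B=f([(113,232),(432,240),(428,328),(108,345)],.028)
W=f([(148,466),(143,486),(428,493),(420,555)],.04)
for n,v in zip('FRBW',(F,Ra,B,W)): print(n,v.tolist())
for v in (F,Ra):
    d=v[0]-v[1]; print(np.linalg.norm(d),np.degrees(np.arctan2(-d[0],d[1])))
m=W[:2].mean(0)-W[2:].mean(0); print('wedge',np.linalg.norm(m),np.degrees(np.arctan2(-m[0],m[1])),W[:2].mean(0)/2+W[2:].mean(0)/2)
r=finder.regions_of('top','wedge_mid')
for d in r: print(d['at'],d['conf'],cv2.minAreaRect(np.argwhere(d['region'])[:,::-1].astype(np.float32)))
print(R.from_rotvec(ctrl.get_obs()['tool_rot']).as_matrix().round(3))
for n in ['tin','roll','hammer']:
  print(n,[(ray(c,[d['at']],0.).round(3).tolist(),d['conf']) for d in finder.tip_of('top',n)][:2])
E
```

```text
F [[676.0, 188.0], [672.0, -110.0]]
R [[539.0, 148.0], [538.0, -67.0]]
B [[641.0, 157.0], [640.0, -84.0], [573.0, -82.0], [555.0, 158.0]]
W [[465.0, 124.0], [450.0, 127.0], [449.0, -82.0], [404.0, -77.0]]
298.0268444284843 -0.7690246825780402
215.00232556881798 -0.2664900760584054
wedge 207.3306537876153 -8.599088710777478 [442.  23.]
[421.7, 131.0] 0.94 ((424.3009033203125, 124.8189926147461), (17.6912899017334, 78.97178649902344), 42.273685455322266)
[325.1, 238.3] 0.88 ((320.9423522949219, 237.28846740722656), (81.97654724121094, 19.023265838623047), 11.309932708740234)
[405.7, 295.6] 0.67 ((407.1551513671875, 292.862060546875), (21.354965209960938, 84.30567932128906), 21.801410675048828)
[[-0.    -0.901  0.435]
 [-0.     0.435  0.901]
 [-1.    -0.    -0.   ]]
tin [([[0.547, 0.477, 0.0]], 0.69)]
roll [([[0.543, -0.456, 0.0]], 0.92)]
hammer [([[0.36, 0.385, 0.0]], 0.74)]
```

Confusable items in the top picture: the wooden wedge (320,241), the pink one (422,124) and the green one (406,294). I choose the wooden one, and the crop confirms it. The bay blank is wide at +y, so it is sole_l and the wide mouth is at -y. The wedge's thin end already points to +y.

step_arm --moves '[[[6,-24.7,-29.5],[44,0,0],1],[[6,-24.7,-29.5],[44,0,0],1],[[6,-24.7,-29.5],[44,0,0],1],[[6,-24.7,-29.5],[44,0,0],1],[[6,-24.7,-29.5],[44,0,0],1],[[6,-24.7,-29.5],[44,0,0],1],[[6,-24.7,-29.5],[44,0,0],1],[[6,-24.7,-29.5],[44,0,0],1],[[6,-24.7,-29.5],[44,0,0],1],[[6,-24.7,-29.5],[44,0,0],1]]' --grip_force 110

```text
t: 2.18
tool_pos: [0.3661, 0.186, 0.1874]
tool_rot: [-0.275, 1.554, 0.272]
contact_force: [0.1, 0.1, -0.2]
opening: 0.0854
```

```bash
cat >> h.py <<'E'
def go(x,y,z,ang):
    "shift (cm) and turn (deg) to TCP x,y,z with tool pointing down and tool z at world angle ang (deg)"
    o=ctrl.get_obs(); M=R.from_rotvec(o['tool_rot']).as_matrix(); p=o['tool_pos']
    a=np.radians(ang); zt=np.array([np.cos(a),np.sin(a),0]); xt=np.array([0,0,-1.]); T=np.c_[xt,np.cross(zt,xt),zt]
    print('t',round(o['t'],2),'tcp',p.round(4),'yaw',round(np.degrees(np.arctan2(M[1,2],M[0,2])),2),'f',np.round(o['contact_force'],1),'open',round(o['opening'],4))
    print('shift cm',(M.T@(np.array([x,y,z])-p)*100).round(2),'turn',np.degrees(R.from_matrix(M.T@T).as_rotvec()).round(2))
E
python3 -c "
from h import *
go(.4297,-.058,.10,-8.6)"
```

```text
t 2.18 tcp [0.3661 0.186  0.1874] yaw 20.0 f [ 0.1  0.1 -0.2] open 0.0854
shift cm [  8.78 -25.09  -2.36] turn [ 2.86e+01 -2.00e-02  1.10e-01]
```

step_arm --moves '[[[4,-12,-1.2],[20,0,0],1],[[6,-18,-1.8],[28.6,0,0],1],[[7,-25.1,-2.4],[28.6,0,0],1],[[8.8,-25.1,-2.4],[28.6,0,0],1],[[8.8,-25.1,-2.4],[28.6,0,0],1],[[8.8,-25.1,-2.4],[28.6,0,0],1],[[8.8,-25.1,-2.4],[28.6,0,0],1],[[8.8,-25.1,-2.4],[28.6,0,0],1],[[8.8,-25.1,-2.4],[28.6,0,0],1],[[8.8,-25.1,-2.4],[28.6,0,0],1]]'

```text
t: 3.02
tool_pos: [0.4294, -0.058, 0.1001]
tool_rot: [0.117, 1.567, -0.119]
contact_force: [-0.0, -0.1, -0.7]
opening: 0.0855
```

```bash
python3 - <<'E'
from h import *
go(.4297,-.058,.026,-8.6)
c=cams.get_image('side')
cv2.imwrite('pics/s1.png',cv2.resize(c['pixels'][150:300,200:420],None,fx=3,fy=3,interpolation=cv2.INTER_CUBIC))
# expected wedge top corners from the top-view measurement
print(((proj(c,np.array([[.465,.124,.04],[.45,.127,.04],[.449,-.082,.04],[.404,-.077,.04],[.4297,-.058,.04]]))-[200,150])*3).round())
E
```

```text
t 3.02 tcp [ 0.4294 -0.058   0.1001] yaw -8.6 f [-0.  -0.1 -0.7] open 0.0855
shift cm [7.41 0.01 0.02] turn [-0.    0.02  0.09]
[[241. 112.]
 [225. 116.]
 [350. 260.]
 [302. 279.]
 [315. 251.]]
```

View pics/s1.png

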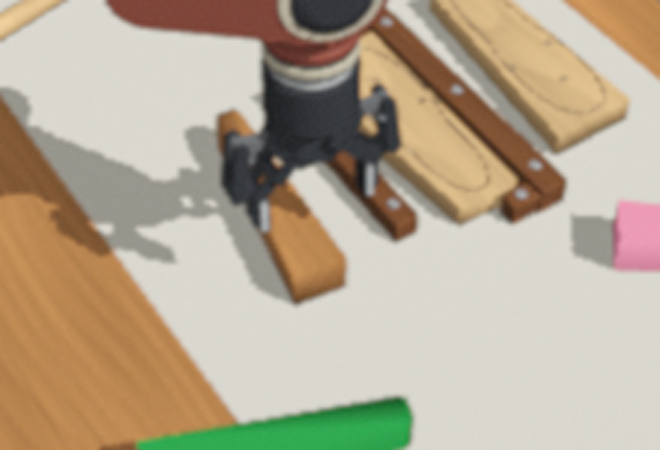

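The side crop shows the open gripper over the wooden wedge. The butt corners, about (345,258) and (300,282), match my predictions to a few mm. Descending and gripping.

step_arm --moves '[[[3,0,0],[0,0,0],1],[[5.5,0,0],[0,0,0],1],[[7,0,0],[0,0,0],1],[[7.4,0,0],[0,0,0],1],[[7.4,0,0],[0,0,0],0],[[7.4,0,0],[0,0,0],0],[[7.4,0,0],[0,0,0],0],[[7.4,0,0],[0,0,0],0],[[7.4,0,0],[0,0,0],0],[[7.4,0,0],[0,0,0],0]]' --grip_force 110

```text
t: 3.9
tool_pos: [0.4314, -0.0581, 0.0287]
tool_rot: [0.115, 1.563, -0.118]
contact_force: [-0.8, 1.9, 6.4]
opening: 0.0452
```

```bash
python3 -c "
from h import *
go(.445,-.15,.075,-8.6)"
```

```text
t 3.9 tcp [ 0.4314 -0.0581  0.0287] yaw -8.52 f [-0.8  1.9  6.4] open 0.0452
shift cm [-4.6  -8.9   2.73] turn [0.08 0.27 0.11]
```

step_arm --moves '[[[-1,0,0],[0,0,0],0],[[-2.5,0,0],[0,0,0],0],[[-4,0,0],[0,0,0],0],[[-5,-1,0],[0,0,0],0],[[-5,-3,0.5],[0,0,0],0],[[-5,-5,1.5],[0,0,0],0],[[-5,-7,2.5],[-2,0,0],0],[[-5,-9.5,3.5],[-4,0,0],0],[[-5,-12,5],[-6,0,0],0],[[-5,-14.5,6.5],[-8,0,0],0]]'

```text
t: 4.73
tool_pos: [0.4739, -0.213, 0.0798]
tool_rot: [0.003, 1.566, -0.009]
contact_force: [0.1, 0.0, -1.6]
opening: 0.0458
```

```bash
python3 -c "
from h import *
go(.560,-.310,.078,2.7)"
```

```text
t 4.73 tcp [ 0.4739 -0.213   0.0798] yaw -0.44 f [ 0.1  0.  -1.6] open 0.0458
shift cm [ 0.25 -9.63  8.69] turn [-3.14  0.27  0.2 ]
```

step_arm --moves '[[[0,-2.5,2],[-1,0,0],0],[[0,-5,4.5],[-2,0,0],0],[[0,-7.5,6.8],[-3.1,0,0],0],[[0,-9.6,8.7],[-3.1,0.3,0.2],0],[[0,-9.6,8.7],[-3.1,0.3,0.2],0],[[1.5,-9.6,8.7],[-3.1,0.3,0.2],0],[[3,-9.6,8.7],[-3.1,0.3,0.2],0],[[4,-9.6,8.7],[-3.1,0.3,0.2],0],[[4.6,-9.6,8.7],[-3.1,0.3,0.2],0],[[4.6,-9.6,8.7],[-3.1,0.3,0.2],0]]'

```text
t: 5.57
tool_pos: [0.5579, -0.3079, 0.0311]
tool_rot: [-0.034, 1.576, 0.04]
contact_force: [0.1, 0.2, -1.8]
opening: 0.0458
```

```bash
python3 - <<'E'
from h import *
go(.560,-.310,.029,2.7)
c=cams.get_image('top'); s=cams.get_image('side')
for C,n in((c,'top'),(s,'side')):
    print(n,[(ray(C,[d['at']],.02)[0].round(3),round(d['conf'],2)) for d in finder.tip_of(n,'wedge_nose')])
a=cv2.resize(c['pixels'][140:280,260:460],None,fx=3,fy=3,interpolation=cv2.INTER_CUBIC)
b=cv2.resize(s['pixels'][160:270,270:470],None,fx=3,fy=3,interpolation=cv2.INTER_CUBIC)
cv2.imwrite('pics/m2.png',cv2.resize(np.vstack([a,b]),None,fx=.78,fy=.78))
cv2.imwrite('pics/top2.png',c['pixels'])
E
```

```text
t 5.57 tcp [ 0.5579 -0.3079  0.0311] yaw 2.69 f [ 0.1  0.2 -1.8] open 0.0458
shift cm [ 0.21 -0.23  0.2 ] turn [-0.01 -0.3  -0.21]
top [(array([ 0.548, -0.12 ,  0.02 ]), 0.94), (array([ 0.838, -0.305,  0.02 ]), 0.76), (array([ 0.405, -0.231,  0.02 ]), 0.71), (array([ 0.543, -0.442,  0.02 ]), 0.3), (array([0.365, 0.385, 0.02 ]), 0.29)]
side [(array([ 0.83 , -0.308,  0.02 ]), 0.89), (array([ 0.406, -0.233,  0.02 ]), 0.61), (array([ 0.541, -0.118,  0.02 ]), 0.56)]
```

View pics/m2.png

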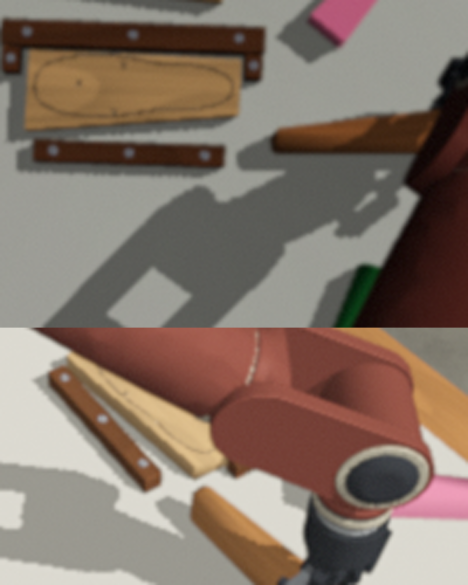

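step_arm --moves '[[[0.25,0,0.3],[0,-0.3,-0.2],0],[[0.25,1,0.36],[0,-0.3,-0.2],0],[[0.25,2.5,0.45],[0,-0.3,-0.2],0],[[0.25,4,0.53],[0,-0.3,-0.2],0],[[0.25,5.5,0.62],[0,-0.3,-0.2],0],[[0.25,7,0.7],[0,-0.3,-0.2],0],[[0.25,8.5,0.79],[0,-0.3,-0.2],0],[[0.25,10,0.88],[0,-0.3,-0.2],0],[[0.25,11,0.94],[0,-0.3,-0.2],0],[[0.25,11.5,0.96],[0,-0.3,-0.2],0]]'

```text
t: 6.6
tool_pos: [0.5654, -0.1927, 0.0329]
tool_rot: [-0.041, 1.563, 0.034]
contact_force: [3.7, -3.1, -2.5]
opening: 0.0458
```

```bash
python3 - <<'E'
from h import *
go(.562,-.165,.0285,2.7)
c=cams.get_image('top'); s=cams.get_image('side')
for C,n in((c,'top'),(s,'side')):
    print(n,[(ray(C,[d['at']],.02)[0].round(3),round(d['conf'],2)) for d in finder.tip_of(n,'wedge_nose')])
a=cv2.resize(c['pixels'][140:240,260:420],None,fx=3.5,fy=3.5,interpolation=cv2.INTER_CUBIC)
cv2.imwrite('pics/m3.png',a)
E
```

```text
t 6.6 tcp [ 0.5654 -0.1927  0.0329] yaw 2.74 f [ 3.7 -3.1 -2.5] open 0.0458
shift cm [ 0.42  2.78 -0.21] turn [0.03 0.41 0.28]
top [(array([ 0.551, -0.005,  0.02 ]), 0.92), (array([ 0.836, -0.306,  0.02 ]), 0.71)]
side [(array([ 0.553, -0.008,  0.02 ]), 0.93), (array([ 0.399, -0.229,  0.02 ]), 0.83), (array([ 0.843, -0.309,  0.02 ]), 0.78)]
```

View pics/m3.png

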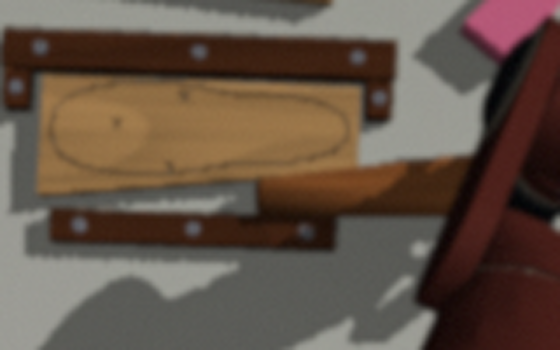

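The wedge's thin end is in the gap, nose about (258,190) in the crop, but it is about 4 mm high. Lowering it and advancing.

step_arm --moves '[[[0.3,0,-0.2],[0,0.3,0.2],0],[[0.45,0,-0.2],[0,0.3,0.2],0],[[0.45,0.5,-0.17],[0,0.3,0.2],0],[[0.45,1,-0.14],[0,0.3,0.2],0],[[0.45,1.5,-0.11],[0,0.3,0.2],0],[[0.45,2,-0.08],[0,0.3,0.2],0],[[0.45,2.5,-0.06],[0,0.3,0.2],0],[[0.45,3,-0.03],[0,0.3,0.2],0],[[0.45,3.5,0],[0,0.3,0.2],0],[[0.45,4,0.03],[0,0.3,0.2],0]]'

```text
t: 7.63
tool_pos: [0.565, -0.1559, 0.0292]
tool_rot: [-0.038, 1.566, 0.033]
contact_force: [4.7, -4.4, -0.4]
opening: 0.0458
```

```bash
python3 -c "
from h import *
go(.561,-.107,.0285,2.7)"
```

```text
t 7.63 tcp [ 0.565  -0.1559  0.0292] yaw 2.57 f [ 4.7 -4.4 -0.4] open 0.0458
shift cm [ 0.05  4.9  -0.18] turn [-0.13  0.25  0.2 ]
```

step_arm --moves '[[[0.1,0.5,0.05],[0,0.2,0.2],0],[[0.1,1,0.08],[0,0.2,0.2],0],[[0.1,1.5,0.11],[0,0.2,0.2],0],[[0.1,2,0.14],[0,0.2,0.2],0],[[0.1,2.4,0.17],[0,0.2,0.2],0],[[0.1,2.8,0.19],[0,0.2,0.2],0],[[0.1,3.2,0.21],[0,0.2,0.2],0],[[0.1,3.6,0.23],[0,0.2,0.2],0],[[0.1,4,0.25],[0,0.2,0.2],0],[[0.1,4,0.25],[0,0.2,0.2],0]]'

```text
t: 8.47
tool_pos: [0.5649, -0.12, 0.0288]
tool_rot: [-0.041, 1.572, 0.027]
contact_force: [-4.1, -17.9, 3.7]
opening: 0.0455
```

```bash
python3 - <<'E'
from h import *
go(.561,-.107,.0285,2.7)
c=cams.get_image('top'); s=cams.get_image('side')
for C,n in((c,'top'),(s,'side')):
    print(n,[(ray(C,[d['at']],.02)[0].round(3),round(d['conf'],2)) for d in finder.tip_of(n,'wedge_nose')][:2])
a=cv2.resize(c['pixels'][140:240,260:420],None,fx=3.5,fy=3.5,interpolation=cv2.INTER_CUBIC)
cv2.imwrite('pics/m4.png',a)
E
```

```text
t 8.47 tcp [ 0.5649 -0.12    0.0288] yaw 2.48 f [ -4.1 -17.9   3.7] open 0.0455
shift cm [ 0.02  1.32 -0.33] turn [-0.22 -0.1   0.48]
top [(array([ 0.838, -0.311,  0.02 ]), 0.96), (array([ 0.405, -0.232,  0.02 ]), 0.94)]
side [(array([ 0.402, -0.229,  0.02 ]), 0.8), (array([0.559, 0.075, 0.02 ]), 0.61)]
```

View pics/m4.png

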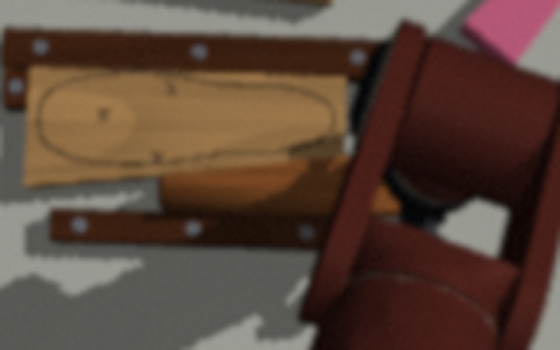

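Blank slid to its stop at the toe end, nose about (160,195) in the crop, and resistance is building at 18 N. Pushing on.

step_arm --moves '[[[0,0.3,0],[0,0,0],0],[[0,0.6,0],[0,0,0],0],[[0,0.9,0],[0,0,0],0],[[0,1.1,0],[0,0,0],0],[[0,1.3,0],[0,0,0],0],[[0,1.5,0],[0,0,0],0],[[0,1.6,0],[0,0,0],0],[[0,1.7,0],[0,0,0],0],[[0,1.8,0],[0,0,0],0],[[0,1.8,0],[0,0,0],0]]' --grip_force 120

```text
t: 9.5
tool_pos: [0.5632, -0.1097, 0.03]
tool_rot: [-0.046, 1.575, 0.013]
contact_force: [-6.6, -29.3, 3.2]
opening: 0.0457
```

```bash
python3 -c "
from h import *
go(.561,-.100,.0285,2.7)
print(np.round(ctrl.get_obs()['wrist_torque'],2))
s=cams.get_image('side');print([(ray(s,[d['at']],.02)[0].round(3),round(d['conf'],2)) for d in finder.tip_of('side','wedge_nose')][:3])"
```

```text
t 9.5 tcp [ 0.5632 -0.1097  0.03  ] yaw 2.16 f [ -6.6 -29.3   3.2] open 0.0457
shift cm [ 0.13  0.98 -0.18] turn [-0.54 -0.26  1.19]
[-4.25  0.88 -2.16]
[(array([0.552, 0.086, 0.02 ]), 0.89), (array([ 0.407, -0.233,  0.02 ]), 0.8), (array([ 0.834, -0.311,  0.02 ]), 0.7)]
```

step_arm --moves '[[[0.1,0.9,-0.05],[0,0,0.8],0],[[0.1,1.1,-0.05],[0,0,0.8],0],[[0.1,1.3,-0.05],[0,0,0.8],0],[[0.1,1.5,-0.05],[0,0,0.8],0],[[0.1,1.6,-0.05],[0,0,0.8],0],[[0.1,1.7,-0.05],[0,0,0.8],0],[[0.1,1.8,-0.05],[0,0,0.8],0],[[0.1,1.9,-0.05],[0,0,0.8],0],[[0.1,2.0,-0.05],[0,0,0.8],0],[[0.1,2.0,-0.05],[0,0,0.8],0]]'

```text
t: 10.43
tool_pos: [0.5617, -0.0995, 0.0304]
tool_rot: [-0.043, 1.576, 0.006]
contact_force: [-6.7, -38.2, 4.6]
opening: 0.0458
```

```bash
python3 - <<'E'
from h import *
go(.561,-.100,.0285,2.7)
c=cams.get_image('top'); s=cams.get_image('side')
print([(ray(s,[d['at']],.02)[0].round(3),round(d['conf'],2)) for d in finder.tip_of('side','wedge_nose')][:3])
a=cv2.resize(c['pixels'][140:225,260:380],None,fx=5,fy=5,interpolation=cv2.INTER_CUBIC)
cv2.imwrite('pics/m5.png',a); cv2.imwrite('pics/s5.png',s['pixels'])
E
```

```text
t 10.43 tcp [ 0.5617 -0.0995  0.0304] yaw 1.78 f [ -6.7 -38.2   4.6] open 0.0458
shift cm [ 0.19 -0.04 -0.07] turn [-0.92 -0.33  1.37]
[(array([ 0.403, -0.232,  0.02 ]), 0.87), (array([0.55 , 0.092, 0.02 ]), 0.74), (array([ 0.842, -0.311,  0.02 ]), 0.6)]
```

View pics/m5.png

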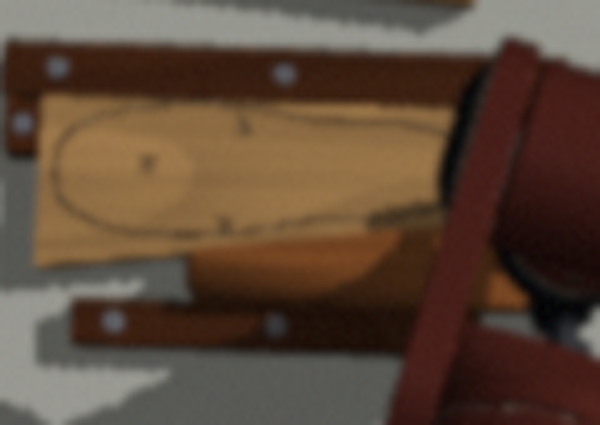

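step_arm --moves '[[[0.1,1.2,-0.05],[-0.5,0,1],0],[[0.1,1.3,-0.05],[-0.5,0,1],0],[[0.1,1.4,-0.05],[-0.5,0,1],0],[[0.1,1.5,-0.05],[-0.5,0,1],0],[[0.1,1.6,-0.05],[-0.5,0,1],0],[[0.1,1.7,-0.05],[-0.5,0,1],0],[[0.1,1.8,-0.05],[-0.5,0,1],0],[[0.1,1.8,-0.05],[-0.5,0,1],0],[[0.1,1.8,-0.05],[-0.5,0,1],0],[[0.1,1.8,-0.05],[-0.5,0,1],0]]'

```text
t: 11.42
tool_pos: [0.5609, -0.0936, 0.0312]
tool_rot: [-0.06, 1.576, 0.011]
contact_force: [-4.7, -45.6, 1.6]
opening: 0.0449
```

```bash
python3 - <<'E'
from h import *
go(.561,-.095,.0285,2.7)
c=cams.get_image('top')
a=cv2.resize(c['pixels'][140:225,260:380],None,fx=5,fy=5,interpolation=cv2.INTER_CUBIC)
cv2.imwrite('pics/m6.png',a)
E
```

```text
t 11.42 tcp [ 0.5609 -0.0936  0.0312] yaw 2.6 f [ -4.7 -45.6   1.6] open 0.0449
shift cm [ 0.27 -0.13  0.01] turn [-0.1  -0.37  1.76]
```

View pics/m6.png

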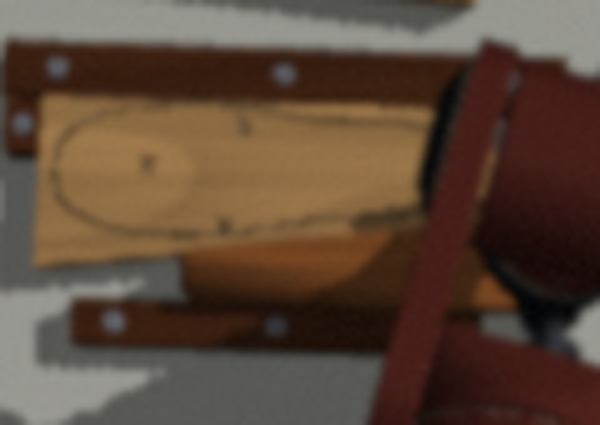

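```bash
python3 - <<'E'
from h import *
c=cams.get_image('top'); s=cams.get_image('side')
cv2.imwrite('pics/s7.png',cv2.resize(s['pixels'][130:270,260:460],None,fx=4,fy=4,interpolation=cv2.INTER_CUBIC))
# where things would be with the blank flush, centred jig y=5 mm
o=np.array([.591,.040]); t=np.radians(-.6); Rm=np.array([[np.cos(t),-np.sin(t)],[np.sin(t),np.cos(t)]])
J=lambda x,y,z:np.r_[o+Rm@[x/1e3,y/1e3],z/1e3]
P=[J(53,148,30),J(53,-148,30),J(-53,108,25),J(-53,-108,25),J(53,128,28),J(-37,128,28)]
print((5*(proj(c,P)-[260,140])).round())
for n,C in(('top',c),('side',s)):
  print(n,[(ray(C,[d['at']],.02)[0].round(3),round(d['conf'],2)) for d in finder.tip_of(n,'wedge_nose')][:3])
go(.561,-.095,.0285,2.7)
E
```

```text
[[  2.  95.]
 [562. 111.]
 [ 70. 297.]
 [481. 309.]
 [ 40.  96.]
 [ 32. 265.]]
top [(array([ 0.405, -0.231,  0.02 ]), 0.91), (array([0.557, 0.089, 0.02 ]), 0.89), (array([ 0.834, -0.306,  0.02 ]), 0.84)]
side [(array([ 0.403, -0.231,  0.02 ]), 0.97), (array([0.549, 0.096, 0.02 ]), 0.77), (array([ 0.836, -0.312,  0.02 ]), 0.76)]
t 11.67 tcp [ 0.5609 -0.0936  0.0312] yaw 2.6 f [ -5.1 -44.3   2.6] open 0.0452
shift cm [ 0.27 -0.13  0.  ] turn [-0.1  -0.37  1.76]
```

View pics/s7.png

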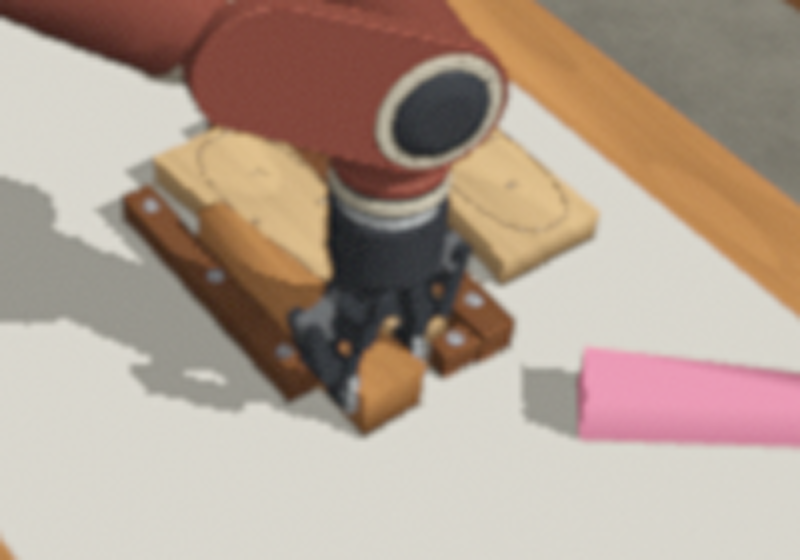

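The blank's corners match the flush-and-stopped model within about 1 px, and the wedge is stalled at about 45 N. The tool has pitched about 1.8° and risen about 2 mm under the push. I'll level it while keeping the push.

step_arm --moves '[[[0.2,1.2,0],[0,0,1.5],0],[[0.3,1.2,0],[0,0,2],0],[[0.4,1.2,0],[0,0,2.5],0],[[0.4,1.3,0],[0,0,3],0],[[0.5,1.3,0],[0,0,3.5],0],[[0.5,1.3,0],[0,0,3.5],0],[[0.5,1.3,0],[0,0,3.5],0],[[0.5,1.3,0],[0,0,3.5],0],[[0.5,1.3,0],[0,0,3.5],0],[[0.5,1.3,0],[0,0,3.5],0]]'

```text
t: 12.5
tool_pos: [0.561, -0.0934, 0.0305]
tool_rot: [-0.035, 1.578, 0.042]
contact_force: [-15.1, -42.2, 17.8]
opening: 0.0456
```

```bash
python3 - <<'E'
from h import *
go(.561,-.095,.0285,2.7)
E
```

```text
t 12.5 tcp [ 0.561  -0.0934  0.0305] yaw 2.82 f [-15.1 -42.2  17.8] open 0.0456
shift cm [ 0.2  -0.16 -0.  ] turn [ 0.12 -0.44 -0.25]
```

```bash
python3 - <<'E'
from h import *
c=cams.get_image('top'); s=cams.get_image('side')
for n,C in(('top',c),('side',s)):
  print(n,[(ray(C,[d['at']],.02)[0].round(3),round(d['conf'],2)) for d in finder.tip_of(n,'wedge_nose')][:3])
for t in('tin','roll','hammer'): print(t,[(ray(c,[d['at']],0.)[0].round(3),round(d['conf'],2)) for d in finder.tip_of('top',t)][:1])
go(.561,-.095,.0285,2.7)
a=c['pixels'];b=cv2.imread('pics/m6.png');b5=cv2.resize(a[140:225,260:380],None,fx=5,fy=5,interpolation=cv2.INTER_CUBIC)
print('diff blank toe area',cv2.absdiff(b,b5)[80:280,20:250].mean())
cv2.imwrite('pics/m8.png',b5)
E
```

```text
top [(array([ 0.406, -0.235,  0.02 ]), 0.94), (array([ 0.841, -0.304,  0.02 ]), 0.73), (array([0.592, 0.048, 0.02 ]), 0.7)]
side [(array([ 0.83 , -0.314,  0.02 ]), 0.96), (array([0.552, 0.095, 0.02 ]), 0.65), (array([ 0.405, -0.228,  0.02 ]), 0.56)]
tin [(array([0.548, 0.478, 0.   ]), 0.58)]
roll [(array([ 0.546, -0.459,  0.   ]), 0.77)]
hammer [(array([0.36 , 0.383, 0.   ]), 0.66)]
t 12.85 tcp [ 0.561  -0.0934  0.0305] yaw 2.82 f [-15.9 -42.8  18.6] open 0.0451
shift cm [ 0.2  -0.16 -0.  ] turn [ 0.12 -0.44 -0.25]
diff blank toe area 0.8856086956521739
```

View pics/m8.png

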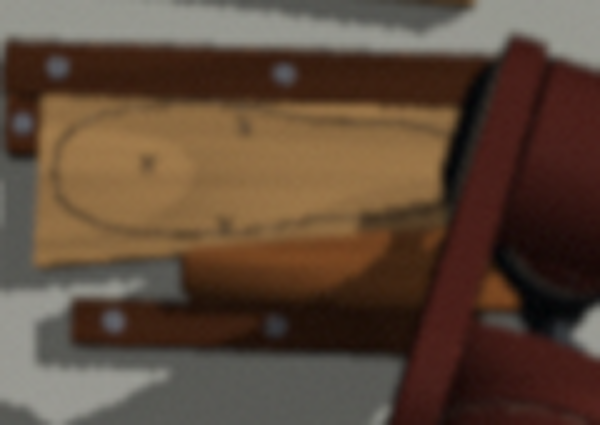

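The blank's edge runs along the fence from (40,95) to (455,107), with the toe corner on its stop. The nose is unmoved at (183,285), the push steady at about 43 N, and the tin, roll and hammer are where they were. Handing in.

```bash
python3 -c "
from h import *
print(ctrl.finish_job())"
```

```text
the job is handed in; nothing more can be done
None
```

I slid the wooden wedge, thin end first, into the heel-end mouth beside sole_l and pushed it home. I handed the job in at about 13 s with the fingers still gripping and pushing the wedge at about 43 N; no verdict was reported.

**Last checks:**
- **Wedge home:** the tool stopped advancing under a steady 42–45 N. The thin end is about 161–168 mm past the blank's heel end, against the expected 146–165 mm. It is about 93 mm of jig travel past the mouth and well beyond the blank's mid-length.
- **Blank flush:** its straight edge lies along the fence, and its toe end stands against the end stop. Its corners match the computed flush position to about 1 px (2–3 mm). The heel end was hidden by the arm, so I could not see it.
- **Bystanders:** the tin, sandpaper roll and hammer are within a few mm of where they started. I did not re-measure the waiting blank; nothing went near it.

**What disagreed or went wrong:**
- **Nose position:** the two camera estimates differ by about 7 mm, and in the last top picture the finder missed the nose.
- **Lift during the push:** the gripper pitched about 1.8° and rose about 2 mm, so I levelled it and pressed down with about 18 N, keeping the push on.
- **Finger slip:** the fingers slipped forward on the wedge by about 2 mm at the peak push.

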